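Take the pellet die apart into its nests

ROBOT

A 6-joint arm with a two-finger parallel gripper is mounted at the origin on the work surface. World frame = base frame: x ahead of the robot, y to its left, z up, the work surface at z = 0. Lengths are in m, angles in degrees, forces in N, time in s.
With the tool pointing down it reaches from about 0.325 to 0.9 m from the base axis. Payload 6.1 kg.
Tool frame: the origin (TCP) lies at the very end of the fingers, on their centre line; the grasp point (between the pads) lies 19 mm behind it (ctrl.grip_point_offset is the distance from the TCP to the grasp point, in m); z points along the fingers, y is the line along which they close (so a half turn about z gives the same grasp; the last joint's range is limited). The gripper opens to 85 mm and grips with 20 to 120 N. Pads are 22 mm wide; open, the fingers measure 114 mm over their backs; the gripper's body (76 mm by 85 mm) begins 54 mm behind the grasp point. The pads swing forward as they close: fully open they stand 13 mm farther back than shut.
Start: joints at [-7.225, 12.628, 87.462, -0, 79.91, -7.225], TCP at [0.625, -0, 0.231] pointing down, gripper open.
Joint ranges: [-170.65, 170.65], [-52.31, 119.04], [5.05, 147.46], [-71.25, 251.25], [11.57, 151.72], [-153.62, 153.62]. Speed limits (degrees/s): [147.25, 147.25, 172.46, 180, 180, 180].

INTERFACE

Orientations are given as [roll, pitch, yaw] about the fixed x, y, z axes, in that order (R = Rz(yaw) Ry(pitch) Rx(roll)).
In Python, from bench import ctrl gives the robot as it stands.
- The arm moves only by the tool arm_command, never from a script. Its argument "motion" is a list of rows, each a list of 4 numbers: the shift along the tool's x, y, z in m, then the turn about the tool's z in rad. A call has 1 to 5 rows; each row shifts and turns the commanded pose from where the row before left it, along the tool's axes as they then stand; what a row does not reach is not made up. A row lasts 1/12 s, in which the tool goes at most 41.7 mm and 7.16 degrees, less where a joint would pass 70% of its speed; a pose out of reach is approached as far as the arm can. A call is refused whole if a number of a shift passes 0.0417 or a number of a turn 0.125, either way. A call with a gripper value outside its range is refused whole. "claw" is the opening, from -1 (shut) to 1 (fully open), set as the call begins (left out, the last holds). The fingers move at their own pace and stop on an object; the grip force is fixed at half the most. Time passes only in rows, so rows that do not move let the fingers close. It gives the time, the measured TCP pose, the force, the opening and the grip force at its end, in the units of the state.
- ctrl.get_state(): the state, without advancing time (a new reading comes with each control period).
- ctrl.camera(name): name is "scene" or "side" or "wrist"; returns a dict with "color" (384x512x3 uint8, red, green, blue), "mtx" (3x3 intrinsics, pixels), "rvec" (rotation vector, rad) and "tvec" (3), from world to camera coordinates, as OpenCV has them. Camera axes: x right, y down, z forward; pixel columns grow to the right and rows downward; lengths in m; the calibration is good to about 2 mm. The wrist camera is an equidistant fisheye: a pixel r from the principal point sees the ray r / f radians off the axis. A picture is of the moment at which its call begins. There is no depth.
- ctrl.job_done(): hands the job in; it is judged then, once.
The state is a dict: "clock": time; "q": joint angles; "joint_velocities": joint speeds; "tau": joint torques, N m; "position": TCP position; "orientation": TCP orientation; "wrist_force": force on the tool from outside, world axes, zero at the start; "moment": the same for the moment, N m; "grip_width": opening from 0.0 (shut) to 1.0 (fully open); "grip_force": force on a finger pad.
Only numpy, scipy, OpenCV 4.12 (cv2) and the standard library are available. Lean on these libraries where they do the work, as an engineer would, in place of code of your own. Each camera call takes 0.05 s, during which the arm holds its last target. There are 200 camera calls.

TASK

The steel pellet die has been left stacked on the bench: take it apart and set each of its four parts into the white nest made for its shape: the plunger in the small round nest, the six-sided collar in the six-sided nest, the round sleeve in the large round nest and the square base in the square nest. Each part must end upright and flat on the floor of its nest, inside the rim; set the parts down, never drop or topple them, and do not shift or knock over the glass flask and the small brown vial that stand among them.

Things in the scene. Friction and masses are not known exactly. Their poses are not given: they have to be found in the camera images.
- die_plunger: Bright steel plunger, topmost part of the die stack at the start: a round foot 26 mm in diameter and 9 mm high, with a round stem 20 mm in diameter above it, 42 mm high in all, about 0.12 kg. Origin: centre of the underside; z up. Grasp it by the stem.
- die_collar: Dark steel six-sided collar under the plunger: 36 mm across flats, 26 mm high, about 0.22 kg. Origin: centre of the underside; z up. One pair of flats faces along its x axis, the others at 60 and 120 degrees from it.
- die_sleeve: Bright steel round sleeve under the collar: 52 mm in diameter, 32 mm high, with an 18 mm bore, about 0.45 kg. Origin: centre of the underside (on the bore's axis); z up.
- die_base: Dark steel square base block at the bottom of the stack, on the bench: 60 x 60 mm, 26 mm high, about 0.65 kg. Origin: centre of the underside; x and y square to its sides, z up. The four parts simply rest on one another, centred within a few mm, nothing interlocks; the whole stack is 126 mm high.
- nest_round_small: Small round white plastic nest with a grey floor, fixed on the bench, for the plunger: inside diameter 46 mm, outside 54 mm. All nests have a floor 3 mm thick and a rim 4 mm wide whose top is 8 mm above the bench. Origin: centre of the underside, on the bench.
- nest_hex: Six-sided white plastic nest with a grey floor, fixed on the bench, for the collar: 56 mm across flats inside, 64 mm outside; floor 3 mm, rim top 8 mm above the bench. Origin: centre of the underside, on the bench; one pair of its sides faces along its x axis.
- nest_round_large: Large round white plastic nest with a grey floor, fixed on the bench, for the sleeve: inside diameter 72 mm, outside 80 mm; floor 3 mm, rim top 8 mm above the bench. Origin: centre of the underside, on the bench.
- nest_square: Square white plastic nest with a grey floor, fixed on the bench, for the base: 80 x 80 mm inside, 88 mm outside; floor 3 mm, rim top 8 mm above the bench, so the base must be turned roughly square with it to go in. Origin: centre of the underside, on the bench; x and y square to its sides.
- flask: Glass conical flask, 64 mm in diameter at the bottom, 28 mm at the mouth, 100 mm high, loose. It is to be left alone. Origin: centre of the underside.
- vial: Small brown glass vial with a black cap, 24 mm in diameter, 46 mm high, loose, standing among the nests. It is to be left alone. Origin: centre of the underside.
There are look-alikes about, which are no part of the job. What is shaped like the die_collar but green is not meant. Leave any purple look-alike of the die_base alone.

How it is judged:
By the outcome, as a careful person would: the job done as asked, in the order asked, and still so for the second after the job is handed in, with the robot touching nothing.
It also fails if it takes over 112 s, if anything falls off the work surface, if the arm or the gripper's body presses on something with over 40 N, if the wrist force passes 120 N, or if a joint passes its speed limit or range.

## Working session

There is one attempt and no reset: what is moved stays moved. The work goes in short steps, Python scripts to look and compute and a tool call to move; the robot and the scene stay as the last step left them, time stands still between calls to the robot, and variables do not carry over. Pictures are saved under pics/ and viewed, at most 17 in all, crops included, and the job is handed in when it is done.

Besides the shell and the picture viewer there is one more tool, called after ">>>" in YAML: its name, and indented under it one key for each argument. arm_command: Moves the arm, as the interface text tells. Its arguments: {"type":"object","properties":{"motion":{"type":"array","items":{"type":"array","items":{"type":"number"}}},"claw":{"type":"number"}},"required":["motion"]}

```bash
mkdir -p pics
cat > h.py <<'E'
import numpy as np,cv2
from bench import ctrl
def cam(n,f=None):
    c=ctrl.camera(n)
    if f: cv2.imwrite('pics/'+f,cv2.cvtColor(c['color'],cv2.COLOR_RGB2BGR))
    return c
def ray(c,u,v,fish=False):
    K=np.array(c['mtx']);R=cv2.Rodrigues(np.array(c['rvec'],float))[0];t=np.array(c['tvec'],float).ravel()
    x=(u-K[0,2])/K[0,0];y=(v-K[1,2])/K[1,1]
    if fish:
        r=np.hypot(x,y);d=np.array([x/r*np.sin(r),y/r*np.sin(r),np.cos(r)]) if r>1e-9 else np.array([0,0,1.])
    else: d=np.array([x,y,1.])
    return -R.T@t,R.T@d
def onz(c,u,v,z,fish=False):
    o,d=ray(c,u,v,fish);return o+d*(z-o[2])/d[2]
def proj(c,P):
    K=np.array(c['mtx']);R=cv2.Rodrigues(np.array(c['rvec'],float))[0]
    p=R@np.array(P,float)+np.array(c['tvec'],float).ravel();return (K@(p/p[2]))[:2]
E
python3 - <<'E'
from h import *
np.set_printoptions(precision=3,suppress=True)
s=ctrl.get_state()
for k in s: print(k,s[k])
for n in("scene","side","wrist"):
    c=cam(n,n+'0.png');o,d=ray(c,255.5,191.5);print(n,c['mtx'],o,d)
E
```

```text
clock 0.0
q [-7.224 12.675 87.527  0.    79.911 -7.224]
joint_velocities [ 0.07   0.033  0.039  0.01  -0.067  0.065]
tau [ -0.001 -49.691 -38.939  -0.      0.011   0.   ]
position [0.624 0.    0.23 ]
orientation [-179.889   -0.014   89.999]
wrist_force [-0.302 -0.128  0.284]
moment [-0.037  0.014  0.004]
grip_force 0.0
grip_width 1.0016126865226402
scene [[496.226   0.    251.52 ]
 [  0.    496.226 196.95 ]
 [  0.      0.      1.   ]] [ 1.074 -0.556  0.76 ] [-0.499  0.539 -0.679]
side [[417.488   0.    254.526]
 [  0.    417.488 192.263]
 [  0.      0.      1.   ]] [ 0.297 -0.66   0.625] [ 0.345  0.696 -0.629]
wrist [[297.319   0.    260.401]
 [  0.    297.319 195.408]
 [  0.      0.      1.   ]] [0.625 0.066 0.372] [-0.018 -0.252 -0.968]
```

View pics/scene0.png

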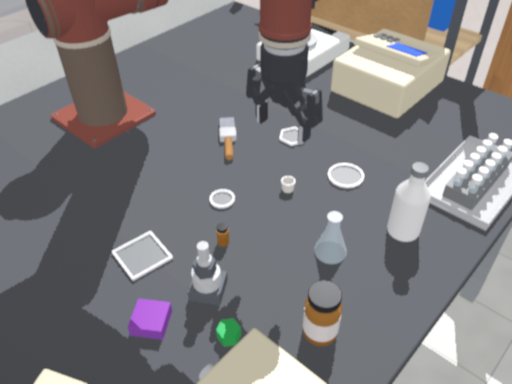

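View pics/side0.png

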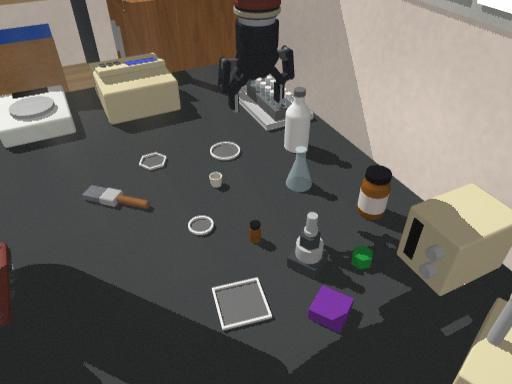

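View pics/wrist0.png

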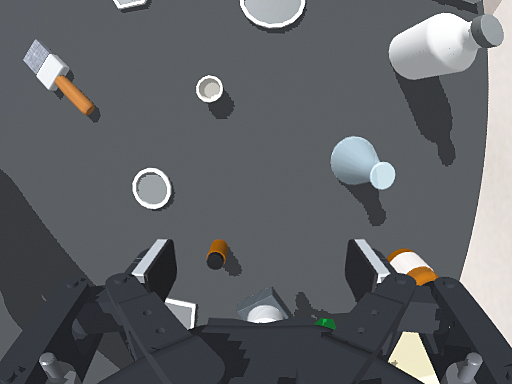

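```bash
cat > m.py <<'E'
from h import *
np.set_printoptions(precision=4,suppress=True)
S={'scene':dict(small=(222,199),hex=(291,136),large=(346,176),square=(142,255)),
   'side':dict(small=(201,226),hex=(153,161),large=(225,151),square=(241,303))}
for n in S:
    im=cv2.imread(f'pics/{n}0.png');c=ctrl.camera(n)
    hsv=cv2.cvtColor(im,cv2.COLOR_BGR2HSV)
    m=((hsv[...,2]>165)&(hsv[...,1]<60)).astype(np.uint8)
    for k,(u,v) in S[n].items():
        w=36; sub=np.zeros_like(m); sub[v-w:v+w,u-w:u+w]=m[v-w:v+w,u-w:u+w]
        cs,_=cv2.findContours(sub,cv2.RETR_EXTERNAL,cv2.CHAIN_APPROX_NONE)
        q=[x for x in cs if cv2.boundingRect(x)[2]>15]
        q=max(q,key=cv2.contourArea)
        P=np.array([onz(c,*p[0],0.006)[:2] for p in q],np.float32)
        r=cv2.minAreaRect(P*1000); (ex,ey),er=cv2.minEnclosingCircle(P*1000)
        ang=[]
        if k=='hex':
            A=cv2.approxPolyDP((P*1000).reshape(-1,1,2),5,True).reshape(-1,2);print(len(A),[(round(float(np.degrees(np.arctan2(*(b-a)[::-1]))),1),round(float(np.hypot(*(b-a))))) for a,b in zip(A,np.roll(A,-1,0))])
        print(n,k,cv2.boundingRect(q),'rect',np.array(r[0]),np.array(r[1]),r[2],'circ',ex,ey,er)
a=cv2.imread('pics/scene0.png')[230:310,170:245];b=cv2.imread('pics/side0.png')[205:285,275:350]
cv2.imwrite('pics/z1.png',np.hstack([cv2.resize(x,(400,426),interpolation=cv2.INTER_CUBIC) for x in(a,b)]))
E
python3 m.py
```

```text
scene small (209, 188, 27, 20) rect [477.0054 -21.1108] [58.0109 61.1659] 41.23522186279297 circ 477.4162902832031 -21.61456298828125 31.84707260131836
6 [(-124.5, 35), (-80.3, 15), (-54.2, 34), (-1.7, 37), (72.0, 24), (132.8, 69)]
scene hex (279, 126, 20, 20) rect [442.3151 253.6773] [48.1827 81.4667] 38.49295425415039 circ 451.39984130859375 260.90185546875 41.383087158203125
scene large (327, 162, 38, 26) rect [637.6337 222.433 ] [85.2724 88.8896] 67.90133666992188 circ 637.1148681640625 222.3164520263672 45.747982025146484
scene square (112, 230, 61, 50) rect [ 471.82   -241.6312] [92.7659 95.7345] 80.16905212402344 circ 471.1145324707031 -241.45663452148438 63.4375
side small (188, 216, 25, 18) rect [479.4451 -22.3231] [52.8958 52.5199] 63.74435806274414 circ 480.47198486328125 -22.001462936401367 27.940195083618164
13 [(-172.3, 25), (3.3, 19), (-46.6, 27), (-91.8, 20), (-126.0, 23), (176.9, 33), (121.1, 24), (64.8, 41), (-122.3, 41), (-57.3, 34), (2.1, 37), (65.3, 36), (121.3, 35)]
side hex (139, 152, 27, 17) rect [453.4163 260.8695] [64.0277 71.5235] 31.164175033569336 circ 453.3244323730469 261.630859375 36.47031021118164
side large (210, 143, 30, 16) rect [639.1021 219.6461] [72.768  78.4775] 63.71238708496094 circ 640.5746459960938 221.95008850097656 40.66264343261719
side square (212, 278, 60, 51) rect [ 474.5726 -241.2675] [89.1295 88.3542] 79.99958038330078 circ 474.436279296875 -241.8375244140625 61.01544952392578
```

View pics/z1.png

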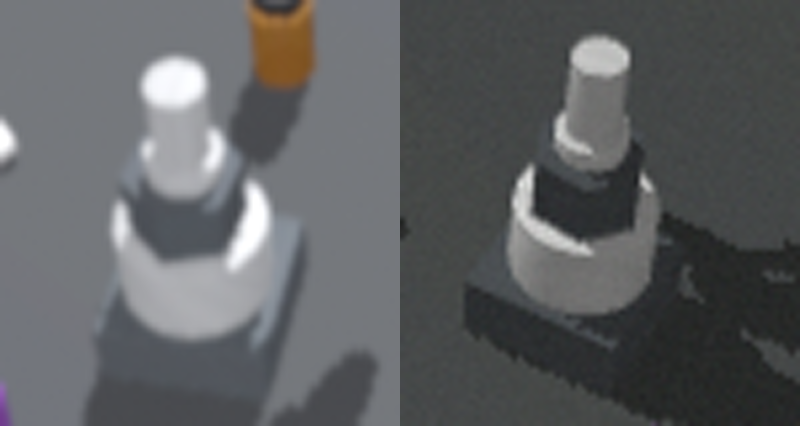

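Run:
```python
from h import *
np.set_printoptions(precision=4,suppress=True)
a=ctrl.camera('scene');b=ctrl.camera('side')
A=lambda x,y:(170+x/5.333-.4,230+y/5.325-.4)
B=lambda x,y:(275+(x-400)/5.333-.4,205+y/5.325-.4)
print('plunger',onz(a,*A(175,82),.126),onz(b,*B(600,57),.126))
print('base scene',[onz(a,*A(*p),.026)[:2] for p in((302,225),(97,325),(248,376))])
print('base side',[onz(b,*B(*p),.026)[:2] for p in((465,283),(612,347))])
print('vial',onz(a,222,231,.046),onz(b,255,224,.046),'flask',onz(a,335,217,.1),onz(b,301,150,.1))
```

```text
plunger [ 0.6301 -0.2113  0.126 ] [ 0.6307 -0.2122  0.126 ]
base scene [array([ 0.6414, -0.1732]), array([ 0.6193, -0.2494]), array([ 0.6722, -0.23  ])]
base side [array([ 0.5897, -0.2032]), array([ 0.6208, -0.2516])]
vial [ 0.5766 -0.1174  0.046 ] [ 0.5673 -0.1117  0.046 ] flask [0.7466 0.0126 0.1   ] [0.7441 0.01   0.1   ]
```

>>> arm_command:
  motion:
    - [-0.04, 0.001, 0, 0]
    - [-0.041, 0.001, 0, 0]
    - [-0.041, 0.001, 0, 0]
    - [-0.041, 0.002, 0, 0]
    - [-0.041, 0.001, 0, 0]
  claw: 0

```text
clock: 0.77
position: [0.6309, -0.2057, 0.2314]
orientation: [180.0, 0.0, 90.0]
wrist_force: [1.1, 0.6, -0.0]
grip_width: 0.502
grip_force: 0.0
```

>>> arm_command:
  motion:
    - [-0.008, 0, 0, 0]
    - [0, 0, 0, 0]

```text
clock: 0.93
position: [0.6304, -0.2154, 0.2309]
orientation: [-180.0, 0.0, 89.7]
wrist_force: [0.6, -0.6, 0.1]
grip_width: 0.498
grip_force: 0.0
```

Run:
```python
from h import *
np.set_printoptions(precision=4,suppress=True)
c=cam('wrist','w1.png');s=ctrl.get_state();print(s['position'],s['orientation'],s['grip_width'])
```

```text
[ 0.6306 -0.2131  0.2309] [-179.9711   -0.0414   89.8482] 0.4949721205448036
```

View pics/w1.png

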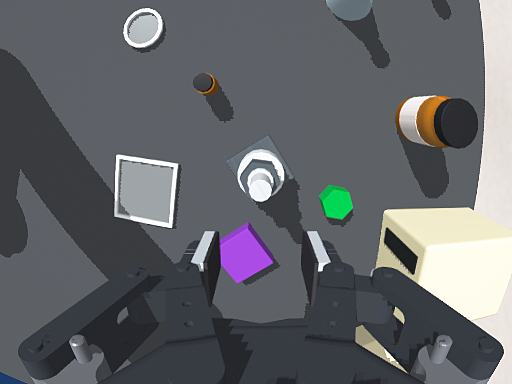

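Run:
```python
from h import *
np.set_printoptions(precision=4,suppress=True)
c=ctrl.camera('wrist')
f=lambda u,v,z:onz(c,u,v,z,True)[:2]
print('pl',f(260,189,.126),'vial',f(203,82,.046),'small',f(143,28,.008))
print('base',f(226,163,.026),f(268,135,.026),f(295,175,.026))
print('purple',[f(*p,.026) for p in((218,240),(250,223),(274,262),(239,283))],'green',f(337,203,.02))
print('sq',[f(*p,.008) for p in((117,155),(180,163),(177,227),(114,218))])
im=cv2.imread('pics/w1.png')[120:220,210:310]
cv2.imwrite('pics/z2.png',cv2.resize(im,(600,600),interpolation=cv2.INTER_CUBIC))
```

```text
pl [ 0.6308 -0.2085] vial [ 0.5687 -0.1075] small [ 0.4811 -0.0235]
base [ 0.5905 -0.2017] [ 0.6401 -0.1689] [ 0.6724 -0.2164]
purple [array([ 0.5766, -0.3006]), array([ 0.618 , -0.2771]), array([ 0.6486, -0.3322]), array([ 0.6016, -0.365 ])] green [ 0.728  -0.2535]
sq [array([ 0.4397, -0.19  ]), array([ 0.5291, -0.2035]), array([ 0.5182, -0.2904]), array([ 0.423 , -0.2792])]
```

View pics/z2.png

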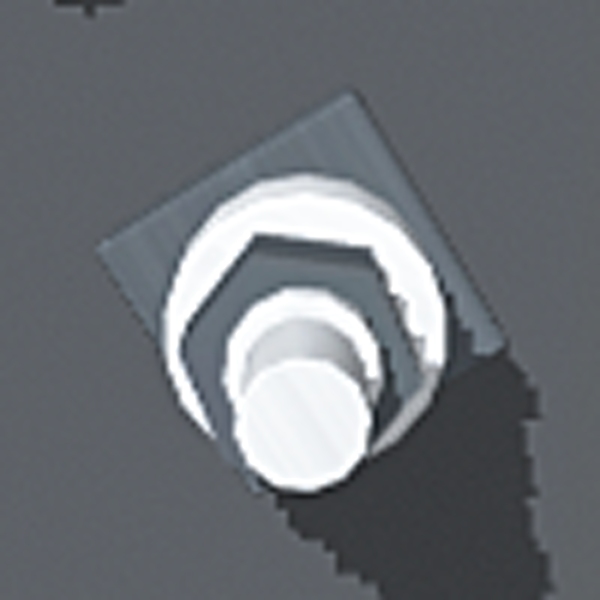

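>>> arm_command:
  motion:
    - [0.003, 0, 0.04, 0]
    - [0, 0, 0.04, 0]
    - [0, 0, 0.035, 0]
    - [0, 0, 0.019, 0]
    - [0, 0, 0, 0]

```text
clock: 1.45
position: [0.6272, -0.2045, 0.0907]
orientation: [-179.4, -0.3, 90.1]
wrist_force: [-1.3, -0.1, -0.6]
grip_width: 0.502
grip_force: 0.0
```

>>> arm_command:
  motion:
    - [0, 0, 0, 0]
    - [0, 0, 0, 0]
    - [0, 0, 0, 0]
    - [0, 0, 0, 0]
    - [0, 0, 0, 0]
  claw: -1

```text
clock: 1.87
position: [0.6323, -0.2093, 0.0996]
orientation: [179.8, 0.1, 90.0]
wrist_force: [-0.4, 1.0, 3.3]
grip_width: 0.213
grip_force: 59.3
```

>>> arm_command:
  motion:
    - [0, 0, -0.02, 0]
    - [0, 0, -0.02, 0]
    - [0.025, -0.02, 0, 0]
    - [0.032, -0.026, 0, 0]
    - [0.032, -0.026, 0, 0]

```text
clock: 2.28
position: [0.5588, -0.12, 0.1384]
orientation: [179.9, 0.0, 89.9]
wrist_force: [-0.2, 0.9, -0.2]
grip_width: 0.213
grip_force: 59.1
```

>>> arm_command:
  motion:
    - [0.032, -0.026, 0, 0]
    - [0.032, -0.026, 0, 0]
    - [0.025, -0.02, 0, 0]
    - [0.009, -0.007, 0, 0]
    - [0, 0, 0, 0]

```text
clock: 2.7
position: [0.4787, -0.0201, 0.1378]
orientation: [180.0, -0.0, 90.1]
wrist_force: [0.4, -0.3, -0.8]
grip_width: 0.213
grip_force: 59.1
```

>>> arm_command:
  motion:
    - [0, 0, 0, 0]
    - [0, 0, 0, 0]
    - [0, 0, 0, 0]

```text
clock: 2.95
position: [0.4811, -0.0231, 0.1378]
orientation: [179.9, 0.0, 89.9]
wrist_force: [-0.4, -0.2, -1.8]
grip_width: 0.213
grip_force: 59.1
```

Run:
```python
from h import *
s=ctrl.get_state();print(s['position'],s['orientation'],s['grip_width'],s['wrist_force'])
c=cam('wrist','w2.png');cam('scene','s2.png');cam('side','d2.png')
a=[cv2.imread('pics/'+f) for f in('w2.png','s2.png','d2.png')]
cv2.imwrite('pics/z3.png',np.hstack([cv2.resize(a[0],(400,300)),cv2.resize(a[1][120:320,130:280],(225,300)),cv2.resize(a[2][140:240,150:205],(165,300))]))
```

```text
[ 0.48112889 -0.02311944  0.1377774 ] [1.79932561e+02 2.89004858e-02 8.99344298e+01] 0.21268510480333444 [-0.37590719 -0.24617321 -1.79602377]
```

View pics/z3.png

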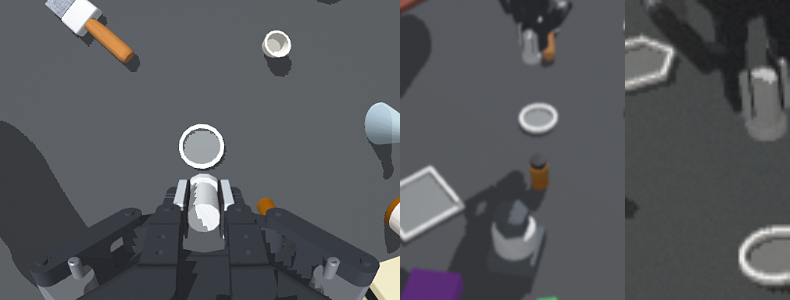

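>>> arm_command:
  motion:
    - [0, -0.001, 0.035, 0]
    - [0, 0, 0.035, 0]
    - [0, 0, 0.025, 0]
    - [0, 0, 0.01, 0]
    - [0, 0, 0.005, 0]

```text
clock: 3.52
position: [0.4774, -0.022, 0.0252]
orientation: [-179.8, -0.1, 90.0]
wrist_force: [0.6, 1.1, -0.6]
grip_width: 0.21
grip_force: 59.1
```

>>> arm_command:
  motion:
    - [0, 0, 0.003, 0]
    - [0, 0, 0.003, 0]
    - [0, 0, 0.002, 0]
    - [0, 0, 0.001, 0]
    - [0, 0, 0.0, 0]

```text
clock: 3.93
position: [0.4797, -0.0221, 0.0191]
orientation: [179.9, 0.0, 90.0]
wrist_force: [0.4, 0.7, -0.6]
grip_width: 0.211
grip_force: 59.1
```

>>> arm_command:
  motion:
    - [0, 0, 0.001, 0]
    - [0, 0, 0.0, 0]
    - [0, 0, 0.0, 0]

```text
clock: 4.18
position: [0.4798, -0.0221, 0.0185]
orientation: [179.9, 0.0, 90.0]
wrist_force: [-1.1, 0.0, 5.5]
grip_width: 0.211
grip_force: 59.8
```

>>> arm_command:
  motion:
    - [0, 0, 0.0005, 0]
    - [0, 0, 0, 0]

```text
clock: 4.35
position: [0.4798, -0.0221, 0.0185]
orientation: [179.9, 0.0, 90.0]
wrist_force: [-4.6, 1.2, 10.0]
grip_width: 0.208
grip_force: 60.3
```

>>> arm_command:
  motion:
    - [0, 0, 0, 0]
    - [0, 0, 0, 0]
    - [0, 0, 0, 0]
    - [0, 0, 0, 0]
  claw: 0

```text
clock: 4.68
position: [0.4791, -0.022, 0.0169]
orientation: [180.0, 0.0, 90.0]
wrist_force: [-0.0, -0.4, 0.7]
grip_width: 0.503
grip_force: 0.0
```

>>> arm_command:
  motion:
    - [0, 0, -0.02, 0]
    - [0, 0, -0.03, 0]
    - [0, 0, -0.04, 0]
    - [0, 0, -0.04, 0]
    - [0, 0, -0.03, 0]

```text
clock: 5.1
position: [0.4797, -0.0221, 0.18]
orientation: [179.9, 0.0, 90.0]
wrist_force: [0.2, -0.8, 1.0]
grip_width: 0.5
grip_force: 0.0
```

>>> arm_command:
  motion:
    - [-0.032, 0.026, 0, 0]
    - [-0.032, 0.026, 0, 0]
    - [-0.032, 0.026, 0, 0]
    - [-0.032, 0.026, 0, 0]
    - [-0.032, 0.026, 0, 0]
  claw: 0.3

```text
clock: 5.52
position: [0.6099, -0.1836, 0.1767]
orientation: [180.0, -0.0, 90.0]
wrist_force: [0.8, 0.4, 0.0]
grip_width: 0.649
grip_force: 0.0
```

>>> arm_command:
  motion:
    - [-0.028, 0.021, 0, 0]
    - [0, 0, 0, 0]
    - [0, 0, 0, 0]
    - [0, 0, 0, 0]

```text
clock: 5.85
position: [0.6294, -0.2097, 0.1758]
orientation: [-179.9, -0.1, 90.0]
wrist_force: [-0.3, 0.3, 0.4]
grip_width: 0.652
grip_force: 0.0
```

Run:
```python
from h import *
s=ctrl.get_state();print(s['position'],s['orientation'],s['grip_width'],s['wrist_force'])
c=cam('wrist','w4.png');cam('scene','s4.png')
a=[cv2.imread('pics/'+f) for f in('w4.png','s4.png')]
cv2.imwrite('pics/z4.png',np.hstack([cv2.resize(a[0][110:230,190:330],(560,480),interpolation=cv2.INTER_CUBIC),cv2.resize(a[1][160:280,200:250],(200,480))]))
```

```text
[ 0.62941483 -0.20966659  0.17584514] [-1.79907891e+02 -6.32886244e-02  8.99789539e+01] 0.6518572507859672 [-0.29804138  0.28336495  0.38641036]
```

View pics/z4.png

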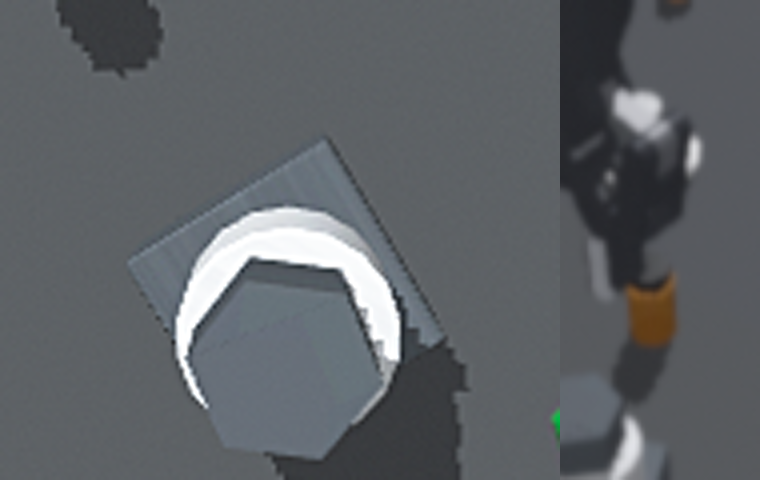

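Run:
```python
from h import *
np.set_printoptions(precision=4,suppress=True)
c=ctrl.camera('wrist')
A=lambda x,y,z:onz(c,190+x/4-.4,110+y/4-.4,z,True)[:2]
P=np.array([A(*p,.084) for p in((243,276),(350,291),(382,380),(322,460),(225,440),(190,355))])
e=np.roll(P,-1,0)-P;print(P.mean(0),np.hypot(*e.T),np.degrees(np.arctan2(e[:,1],e[:,0]))%60)
B=np.array([A(*p,.026) for p in((128,263),(324,138),(445,340))]);e=np.diff(B,axis=0)
print(B,(B[0]+B[2])/2,np.hypot(*e.T),np.degrees(np.arctan2(e[:,1],e[:,0]))%90)
```

```text
[ 0.6304 -0.2121] [0.0218 0.0201 0.0215 0.0209 0.0198 0.0199] [51.8866 50.1719 55.2811 47.6285 50.5551 56.3424]
[[ 0.5908 -0.2017]
 [ 0.64   -0.1703]
 [ 0.6714 -0.2218]] [ 0.6311 -0.2117] [0.0583 0.0603] [32.5584 31.4615]
```

>>> arm_command:
  motion:
    - [-0.0025, 0.001, 0.02, 0]
    - [0, 0, 0.01, -0.096]
    - [0, 0, 0.01, -0.096]
    - [0, 0, 0.01, -0.096]
    - [0, 0, 0.01, -0.096]

```text
clock: 6.42
position: [0.6308, -0.2114, 0.1171]
orientation: [180.0, 0.0, 112.3]
wrist_force: [-0.8, 0.1, -0.2]
grip_width: 0.653
grip_force: 0.0
```

>>> arm_command:
  motion:
    - [0, 0, 0.02, 0]
    - [0, 0, 0.015, 0]
    - [0, 0, 0.01, 0]
    - [0, 0, 0.005, 0]
    - [0, 0, 0, 0]

```text
clock: 6.83
position: [0.63, -0.2117, 0.0653]
orientation: [-179.9, -0.1, 112.0]
wrist_force: [-1.3, -0.5, 0.6]
grip_width: 0.653
grip_force: 0.0
```

>>> arm_command:
  motion:
    - [0, 0, 0, 0]
    - [0, 0, 0, 0]
    - [0, 0, 0, 0]

```text
clock: 7.08
position: [0.6318, -0.2129, 0.0681]
orientation: [179.9, 0.1, 112.0]
wrist_force: [1.3, 0.8, 0.7]
grip_width: 0.651
grip_force: 0.0
```

>>> arm_command:
  motion:
    - [0, 0, 0, 0]
    - [0, 0, 0, 0]
    - [0, 0, 0, 0]
    - [0, 0, 0, 0]
    - [0, 0, 0, 0]
  claw: -1

```text
clock: 7.5
position: [0.6317, -0.2129, 0.068]
orientation: [179.9, 0.1, 112.0]
wrist_force: [-0.8, 0.1, 5.1]
grip_width: 0.404
grip_force: 60.8
```

>>> arm_command:
  motion:
    - [0, 0, -0.01, 0]
    - [0, 0, -0.02, 0]
    - [0, 0, -0.02, 0]
    - [0, 0, 0, 0]
    - [0, 0, 0, 0]

```text
clock: 7.92
position: [0.6317, -0.2128, 0.1179]
orientation: [179.9, 0.1, 112.0]
wrist_force: [-0.1, 1.0, -2.5]
grip_width: 0.403
grip_force: 60.2
```

Run:
```python
from h import *
a=[cam(n,f'{n}5.png')['color'] for n in('side','scene','wrist')]
cv2.imwrite('pics/z5.png',np.hstack([cv2.resize(a[0][150:300,250:375],(400,480)),cv2.resize(a[1][200:320,150:250],(400,480))])[:,:,::-1])
```

```text
(no output)
```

View pics/z5.png

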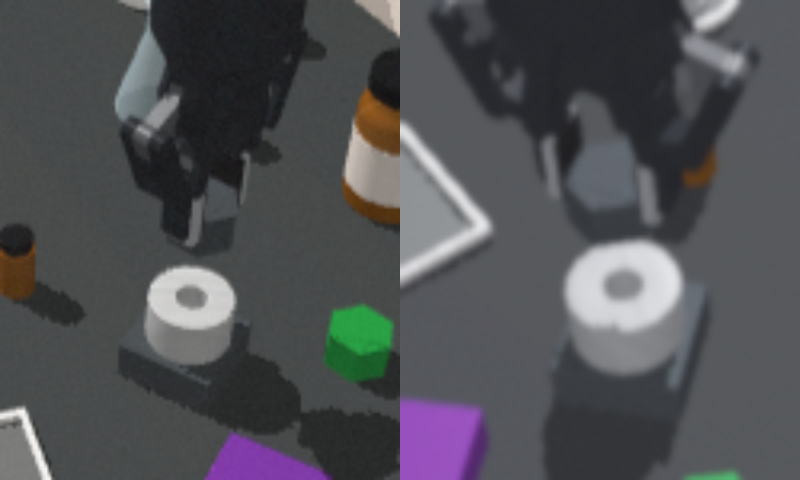

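>>> arm_command:
  motion:
    - [0.02, 0, -0.01, 0]
    - [0.038, 0.001, 0, 0]
    - [0.04, 0.001, 0, 0]
    - [0.04, 0.001, 0, 0]
    - [0.04, 0.001, 0, 0]

```text
clock: 8.48
position: [0.566, -0.0444, 0.1249]
orientation: [-179.9, -0.1, 111.9]
wrist_force: [1.1, 1.5, -2.6]
grip_width: 0.407
grip_force: 60.5
```

>>> arm_command:
  motion:
    - [0.04, 0.001, 0, 0]
    - [0.04, 0.001, 0, 0]
    - [0.04, 0.001, 0, 0]
    - [0.04, 0.001, 0, 0]
    - [0.04, 0.001, 0, 0]

```text
clock: 8.9
position: [0.4956, 0.1428, 0.1253]
orientation: [-179.9, -0.0, 112.0]
wrist_force: [1.4, 0.8, -2.0]
grip_width: 0.399
grip_force: 60.5
```

>>> arm_command:
  motion:
    - [0.03, 0.001, 0, 0]
    - [0.012, 0, 0, 0]
    - [0, 0, 0, 0]
    - [0, 0, 0, 0]

```text
clock: 9.23
position: [0.4823, 0.1806, 0.1259]
orientation: [-179.9, 0.0, 112.1]
wrist_force: [0.8, -0.5, -1.9]
grip_width: 0.402
grip_force: 60.4
```

Run:
```python
from h import *
s=ctrl.get_state();print(s['position'],s['orientation'],s['grip_width'],s['wrist_force'])
cam('wrist','w6.png')
```

```text
[0.4822685  0.18062559 0.12585065] [-1.79905090e+02  2.02202549e-02  1.12108625e+02] 0.4016698046161188 [ 0.84797376 -0.50688672 -1.91850939]
```

View pics/w6.png

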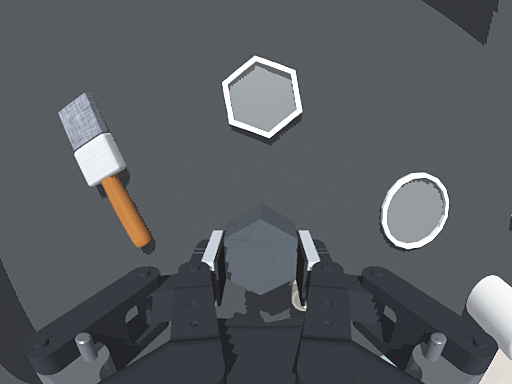

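Run:
```python
from h import *
c=ctrl.camera('wrist')
print(onz(c,262,97,.006,True),onz(c,415,211,.006,True))
P=np.array([onz(c,*p,.084+.0578,True)[:2] for p in((225,242),(262,221))]);print(P)
```

```text
[0.45323579 0.25720414 0.006     ] [0.6376918  0.21867082 0.006     ]
[[0.46435899 0.18241331]
 [0.47635548 0.19860702]]
```

>>> arm_command:
  motion:
    - [0.025, 0.001, 0, 0]
    - [0.035, 0.0015, 0, 0]
    - [0.02, 0, 0.01, 0]
    - [0.0042, 0, 0.02, 0]
    - [0, 0, 0.02, 0]

```text
clock: 9.75
position: [0.4549, 0.26, 0.0771]
orientation: [179.9, 0.0, 112.0]
wrist_force: [0.3, -0.5, -3.3]
grip_width: 0.402
grip_force: 60.5
```

>>> arm_command:
  motion:
    - [0, 0, 0.025, 0]
    - [0, 0, 0.015, 0]
    - [0, 0, 0.008, 0]
    - [0, 0, 0.004, 0]
    - [0, 0, 0, 0]

```text
clock: 10.17
position: [0.4539, 0.2587, 0.0242]
orientation: [-179.9, 0.0, 111.9]
wrist_force: [-0.5, -0.3, -2.2]
grip_width: 0.404
grip_force: 60.3
```

>>> arm_command:
  motion:
    - [0, 0, 0.003, 0]
    - [0, 0, 0.003, 0]
    - [0, 0, 0.002, 0]
    - [0, 0, 0, 0]

```text
clock: 10.5
position: [0.4539, 0.2597, 0.017]
orientation: [180.0, -0.0, 112.0]
wrist_force: [-0.5, 1.0, -2.4]
grip_width: 0.406
grip_force: 60.4
```

>>> arm_command:
  motion:
    - [0, 0, 0.001, 0]
    - [0, 0, 0.001, 0]
    - [0, 0, 0.0005, 0]
    - [0, 0, 0, 0]
    - [0, 0, 0, 0]

```text
clock: 10.92
position: [0.4537, 0.2597, 0.0143]
orientation: [180.0, -0.0, 112.0]
wrist_force: [0.3, -0.6, -2.2]
grip_width: 0.405
grip_force: 60.4
```

>>> arm_command:
  motion:
    - [0, 0, 0.001, 0]
    - [0, 0, 0, 0]
    - [0, 0, 0, 0]

```text
clock: 11.17
position: [0.4536, 0.2597, 0.0132]
orientation: [-180.0, -0.0, 112.0]
wrist_force: [0.5, 0.8, -2.3]
grip_width: 0.403
grip_force: 60.4
```

>>> arm_command:
  motion:
    - [0, 0, 0.0007, 0]
    - [0, 0, 0, 0]
    - [0, 0, 0, 0]

```text
clock: 11.42
position: [0.4538, 0.2597, 0.0129]
orientation: [180.0, -0.0, 112.0]
wrist_force: [-1.9, -0.2, 2.6]
grip_width: 0.405
grip_force: 61.0
```

>>> arm_command:
  motion:
    - [0, 0, 0.0007, 0]
    - [0, 0, 0, 0]
    - [0, 0, 0, 0]

```text
clock: 11.67
position: [0.4538, 0.2597, 0.0129]
orientation: [-180.0, 0.0, 112.0]
wrist_force: [-4.7, -2.7, 9.2]
grip_width: 0.405
grip_force: 61.8
```

>>> arm_command:
  motion:
    - [0, 0, 0, 0]
    - [0, 0, 0, 0]
    - [0, 0, 0, 0]
    - [0, 0, -0.015, 0]
    - [0, 0, -0.035, 0]
  claw: 0.3

```text
clock: 12.08
position: [0.4498, 0.258, 0.0577]
orientation: [-179.4, -0.0, 112.0]
wrist_force: [0.4, 0.8, -0.4]
grip_width: 0.649
grip_force: 0.0
```

>>> arm_command:
  motion:
    - [0, 0, -0.04, 0]
    - [0, 0, -0.04, 0]
    - [-0.02, 0, -0.02, 0]
    - [-0.04, -0.001, 0, 0]
    - [-0.04, -0.001, 0, 0]

```text
clock: 12.5
position: [0.491, 0.1664, 0.1646]
orientation: [179.7, 0.1, 112.2]
wrist_force: [0.8, -0.4, 0.0]
grip_width: 0.652
grip_force: 0.0
```

>>> arm_command:
  motion:
    - [-0.041, -0.001, 0, 0]
    - [-0.041, -0.001, 0, 0]
    - [-0.041, -0.001, 0, 0]
    - [-0.041, -0.001, 0, 0]
    - [-0.041, -0.001, 0, 0]
  claw: 0.6

```text
clock: 12.92
position: [0.5619, -0.0278, 0.1619]
orientation: [180.0, 0.0, 112.0]
wrist_force: [1.5, 1.4, -0.4]
grip_width: 0.799
grip_force: 0.0
```

>>> arm_command:
  motion:
    - [-0.041, -0.001, 0, 0]
    - [-0.041, -0.001, 0, 0]
    - [-0.041, -0.001, 0, 0]
    - [-0.041, -0.001, 0, 0]
    - [-0.03, -0.001, 0, 0]

```text
clock: 13.33
position: [0.6301, -0.2111, 0.1616]
orientation: [180.0, 0.1, 111.9]
wrist_force: [0.8, -0.5, 0.0]
grip_width: 0.803
grip_force: 0.0
```

>>> arm_command:
  motion:
    - [0, 0, 0, 0]
    - [0, 0, 0, 0]
    - [0, 0, 0, 0]

```text
clock: 13.58
position: [0.6291, -0.2071, 0.1611]
orientation: [-180.0, -0.1, 112.0]
wrist_force: [-1.2, 0.6, 0.1]
grip_width: 0.8
grip_force: 0.0
```

Run:
```python
from h import *
s=ctrl.get_state();print(s['position'],s['orientation'],s['grip_width'],s['wrist_force'])
c=cam('wrist','w7.png');b=cam('scene','s7.png')['color'];d=cam('side','d7.png')['color']
cv2.imwrite('pics/z7.png',np.hstack([cv2.resize(c['color'],(512,384)),cv2.resize(b[100:180,250:330],(192,192)).repeat(2,0)[::2],]*1)[:,:,::-1] if 0 else np.hstack([c['color'],np.vstack([cv2.resize(b[100:180,250:330],(192,192)),cv2.resize(d[130:190,120:180],(192,192))])])[:,:,::-1])
```

```text
[ 0.62908223 -0.20706686  0.16114011] [-1.79962904e+02 -7.50881146e-02  1.11979899e+02] 0.8001444211247404 [-1.22424618  0.5847219   0.11237726]
```

View pics/z7.png

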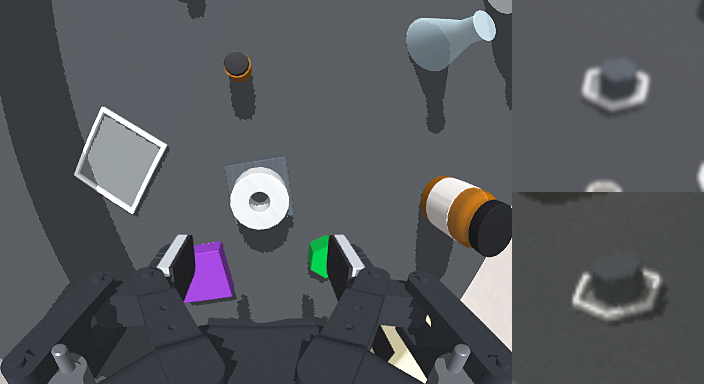

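Run:
```python
from h import *
c=ctrl.camera('wrist')
im=cv2.imread('pics/w7.png');h=cv2.cvtColor(im,cv2.COLOR_BGR2HSV)
m=((h[...,2]>190)&(h[...,1]<40)).astype(np.uint8);m[:160]=0;m[235:]=0;m[:,:220]=0;m[:,300:]=0
q=max(cv2.findContours(m,0,cv2.CHAIN_APPROX_NONE)[0],key=cv2.contourArea)
P=np.array([onz(c,*p[0],.058,True)[:2]*1000 for p in q],np.float32)
print(cv2.boundingRect(q),cv2.minEnclosingCircle(P),cv2.fitEllipse(P),onz(c,260,201,.05,True))
B=[onz(c,*p,.026,True)[:2] for p in((224,167),(286,155),(293,212))];print(B,(B[0]+B[2])/2,B[1]-B[0])
```

```text
(230, 167, 59, 63) ((630.5921020507812, -210.02496337890625), 27.90081214904785) ((630.2845458984375, -210.49395751953125), (49.34696578979492, 54.96113586425781), 22.743934631347656) [ 0.63242359 -0.21384937  0.05      ]
[array([ 0.5907041 , -0.20209143]), array([ 0.64079421, -0.16945284]), array([ 0.66951849, -0.21867974])] [ 0.6301113  -0.21038558] [0.05009011 0.03263859]
```

>>> arm_command:
  motion:
    - [-0.004, 0, 0.03, 0]
    - [0, 0, 0.035, 0]
    - [0, 0, 0.03, 0]
    - [0, 0, 0.015, 0]
    - [0, 0, 0.008, 0]

```text
clock: 14.2
position: [0.6291, -0.2094, 0.0408]
orientation: [-179.8, -0.2, 112.1]
wrist_force: [-0.2, -0.6, -0.4]
grip_width: 0.801
grip_force: 0.0
```

>>> arm_command:
  motion:
    - [0, 0, 0.005, 0]
    - [0, 0, 0.004, 0]
    - [0, 0, 0, 0]
    - [0, 0, 0, 0]

```text
clock: 14.53
position: [0.6321, -0.2117, 0.0366]
orientation: [179.9, 0.1, 112.0]
wrist_force: [-0.7, 0.0, -0.5]
grip_width: 0.8
grip_force: 0.0
```

>>> arm_command:
  motion:
    - [0, 0, 0.003, 0]
    - [0, 0, 0, 0]
    - [0, 0, 0, 0]

```text
clock: 14.78
position: [0.6313, -0.2114, 0.0324]
orientation: [180.0, 0.0, 112.0]
wrist_force: [0.1, 0.9, 0.4]
grip_width: 0.802
grip_force: 0.0
```

>>> arm_command:
  motion:
    - [0, 0, 0, 0]
    - [0, 0, 0, 0]
    - [0, 0, 0, 0]
    - [0, 0, 0, 0]
    - [0, 0, 0, 0]
  claw: -1

```text
clock: 15.2
position: [0.6312, -0.2116, 0.0329]
orientation: [180.0, 0.0, 112.0]
wrist_force: [-2.3, -0.1, 5.1]
grip_width: 0.59
grip_force: 62.7
```

>>> arm_command:
  motion:
    - [0, 0, -0.01, 0]
    - [0, 0, -0.02, 0]
    - [0, 0, -0.03, 0]
    - [0, 0, -0.03, 0]
    - [0, 0, -0.01, 0]

```text
clock: 15.62
position: [0.633, -0.212, 0.1366]
orientation: [179.8, 0.2, 112.0]
wrist_force: [1.5, -0.7, -3.4]
grip_width: 0.591
grip_force: 63.8
```

>>> arm_command:
  motion:
    - [0, 0, 0, 0]
    - [0, 0, 0, 0]
    - [0, 0, 0, 0]

```text
clock: 15.87
position: [0.6294, -0.2104, 0.129]
orientation: [-179.8, -0.2, 112.0]
wrist_force: [-1.0, -0.8, -5.2]
grip_width: 0.592
grip_force: 63.7
```

>>> arm_command:
  motion:
    - [0.015, 0.006, 0, 0]
    - [0.0362, 0.0154, 0, 0]
    - [0.0362, 0.0154, 0, 0]
    - [0.0362, 0.0154, 0, 0]
    - [0.0362, 0.0154, 0, 0]

```text
clock: 16.28
position: [0.6319, -0.0355, 0.1291]
orientation: [-179.8, -0.2, 112.0]
wrist_force: [1.3, -0.8, -4.9]
grip_width: 0.592
grip_force: 63.7
```

>>> arm_command:
  motion:
    - [0.0362, 0.0154, 0, 0]
    - [0.0362, 0.0154, 0, 0]
    - [0.0362, 0.0154, 0, 0]
    - [0.0362, 0.0154, 0, 0]
    - [0.03, 0.0128, 0, 0]

```text
clock: 16.7
position: [0.6351, 0.1555, 0.1291]
orientation: [-179.8, -0.1, 112.1]
wrist_force: [0.3, 0.1, -4.1]
grip_width: 0.591
grip_force: 63.7
```

>>> arm_command:
  motion:
    - [0.015, 0.006, 0, 0]
    - [0, 0, 0, 0]
    - [0, 0, 0, 0]
    - [0, 0, 0, 0]

```text
clock: 17.03
position: [0.6363, 0.1677, 0.1302]
orientation: [-179.8, -0.0, 112.0]
wrist_force: [0.8, -1.1, -4.7]
grip_width: 0.594
grip_force: 63.8
```

Run:
```python
from h import *
s=ctrl.get_state();print(s['position'],s['orientation'],s['grip_width'],s['wrist_force'])
c=cam('wrist','w8.png')
h=cv2.cvtColor(c['color'],cv2.COLOR_RGB2HSV);m=((h[...,2]>165)&(h[...,1]<40)).astype(np.uint8)
for q in cv2.findContours(m,0,2)[0]:
    if cv2.contourArea(q)>300:
        P=np.array([onz(c,*p[0],.006,True)[:2]*1000 for p in q],np.float32);print(cv2.boundingRect(q),cv2.minEnclosingCircle(P))
```

```text
[0.63629626 0.16769538 0.13022975] [-1.79838882e+02 -3.65548424e-03  1.12003906e+02] 0.5941140883998746 [ 0.79140791 -1.08343657 -4.66301237]
(61, 263, 38, 44) ((471.9837951660156, -36.96144104003906), 45.0977668762207)
(316, 232, 25, 37) ((720.4398193359375, 132.31842041015625), 23.076486587524414)
(181, 232, 25, 40) ((602.9093627929688, 82.83367156982422), 23.889196395874023)
(390, 230, 122, 104) ((957.1045532226562, 133.27992248535156), 170.82119750976562)
(147, 210, 32, 37) ((563.3677368164062, 94.07402801513672), 21.10069465637207)
(205, 200, 111, 116) ((665.5689086914062, 95.55052185058594), 66.84510040283203)
(240, 92, 90, 90) ((639.2817993164062, 220.08544921875), 41.0908317565918)
(0, 84, 17, 42) ((319.65924072265625, 151.45408630371094), 26.311702728271484)
(89, 2, 61, 67) ((451.0885009765625, 259.09344482421875), 36.99655532836914)
(446, 0, 58, 186) ((840.2357177734375, 375.7820129394531), 110.7558822631836)
```

View pics/w8.png

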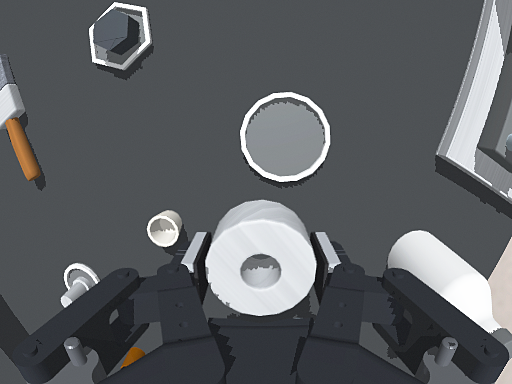

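>>> arm_command:
  motion:
    - [0.02, 0.0095, 0, 0]
    - [0.02, 0.0095, 0, 0]
    - [0.008, 0.0037, 0.02, 0]
    - [0, 0, 0.03, 0]
    - [0, 0, 0.03, 0]

```text
clock: 17.5
position: [0.6419, 0.2208, 0.0525]
orientation: [179.8, 0.0, 111.9]
wrist_force: [-1.3, -0.1, -5.2]
grip_width: 0.591
grip_force: 63.9
```

>>> arm_command:
  motion:
    - [0, 0, 0.018, 0]
    - [0, 0, 0.008, 0]
    - [0, 0, 0.004, 0]
    - [0, 0, 0, 0]
    - [0, 0, 0, 0]

```text
clock: 17.92
position: [0.6418, 0.221, 0.0235]
orientation: [179.9, 0.0, 111.9]
wrist_force: [0.7, 0.4, -5.0]
grip_width: 0.592
grip_force: 63.9
```

>>> arm_command:
  motion:
    - [0, 0, 0.003, 0]
    - [0, 0, 0.002, 0]
    - [0, 0, 0.001, 0]
    - [0, 0, 0, 0]
    - [0, 0, 0, 0]

```text
clock: 18.33
position: [0.6403, 0.2215, 0.0161]
orientation: [180.0, 0.0, 112.0]
wrist_force: [0.1, 0.2, -3.7]
grip_width: 0.59
grip_force: 63.9
```

>>> arm_command:
  motion:
    - [0, 0, 0.0015, 0]
    - [0, 0, 0.001, 0]
    - [0, 0, 0.001, 0]
    - [0, 0, 0, 0]
    - [0, 0, 0, 0]

```text
clock: 18.75
position: [0.6402, 0.2214, 0.0122]
orientation: [-180.0, -0.0, 112.0]
wrist_force: [0.4, 0.5, -5.0]
grip_width: 0.588
grip_force: 63.9
```

>>> arm_command:
  motion:
    - [0, 0, 0.001, 0]
    - [0, 0, 0, 0]
    - [0, 0, 0, 0]

```text
clock: 19.0
position: [0.6403, 0.2214, 0.0113]
orientation: [-180.0, -0.0, 112.0]
wrist_force: [0.4, -0.2, -4.0]
grip_width: 0.588
grip_force: 63.9
```

>>> arm_command:
  motion:
    - [0, 0, 0.001, 0]
    - [0, 0, 0, 0]
    - [0, 0, 0, 0]

```text
clock: 19.25
position: [0.6403, 0.2214, 0.0103]
orientation: [-180.0, -0.0, 112.0]
wrist_force: [1.4, 0.1, -5.2]
grip_width: 0.594
grip_force: 63.9
```

>>> arm_command:
  motion:
    - [0, 0, 0.0007, 0]
    - [0, 0, 0, 0]
    - [0, 0, 0, 0]

```text
clock: 19.5
position: [0.6405, 0.2214, 0.0099]
orientation: [180.0, 0.0, 112.0]
wrist_force: [-1.0, 0.4, -4.1]
grip_width: 0.593
grip_force: 64.1
```

>>> arm_command:
  motion:
    - [0, 0, 0.0005, 0]
    - [0, 0, 0, 0]
    - [0, 0, 0, 0]

```text
clock: 19.75
position: [0.6404, 0.2214, 0.0099]
orientation: [180.0, 0.0, 112.0]
wrist_force: [-2.8, -1.1, 2.4]
grip_width: 0.592
grip_force: 64.6
```

>>> arm_command:
  motion:
    - [0, 0, 0, 0]
    - [0, 0, 0, 0]
    - [0, 0, 0, 0]
    - [0, 0, -0.02, 0]
    - [0, 0, -0.04, 0]
  claw: 0.6

```text
clock: 20.17
position: [0.6359, 0.2203, 0.0633]
orientation: [-179.4, -0.1, 112.0]
wrist_force: [0.3, -0.8, -0.8]
grip_width: 0.8
grip_force: 0.0
```

>>> arm_command:
  motion:
    - [0, 0, -0.04, 0]
    - [0, 0, -0.03, 0]
    - [-0.0362, -0.0154, 0, 0]
    - [-0.0362, -0.0154, 0, 0]
    - [-0.0362, -0.0154, 0, 0]

```text
clock: 20.58
position: [0.639, 0.1029, 0.1409]
orientation: [179.8, 0.1, 112.1]
wrist_force: [0.5, -1.0, -0.8]
grip_width: 0.803
grip_force: 0.0
```

>>> arm_command:
  motion:
    - [-0.0362, -0.0154, 0, 0]
    - [-0.0362, -0.0154, 0, 0]
    - [-0.0362, -0.0154, 0, 0]
    - [-0.0362, -0.0154, 0, 0]
    - [-0.0362, -0.0154, 0, 0]
  claw: 1

```text
clock: 21.0
position: [0.6347, -0.0952, 0.1397]
orientation: [179.9, 0.0, 112.0]
wrist_force: [0.4, 0.4, -0.1]
grip_width: 1.0
grip_force: 0.0
```

>>> arm_command:
  motion:
    - [-0.0362, -0.0154, 0, 0]
    - [-0.0362, -0.0154, 0, 0]
    - [-0.0362, -0.014, 0, -0.096]
    - [0, 0, 0, -0.096]
    - [0, 0, 0, 0]

```text
clock: 21.42
position: [0.6336, -0.2137, 0.1394]
orientation: [180.0, 0.1, 123.0]
wrist_force: [0.6, 1.9, -0.7]
grip_width: 0.997
grip_force: 0.0
```

>>> arm_command:
  motion:
    - [0, 0, 0, 0]
    - [0, 0, 0, 0]
    - [0, 0, 0, 0]

```text
clock: 21.67
position: [0.634, -0.2093, 0.1392]
orientation: [180.0, -0.0, 123.0]
wrist_force: [-0.0, 0.5, 0.5]
grip_width: 1.0
grip_force: 0.0
```

Run:
```python
from h import *
s=ctrl.get_state();print(s['position'],s['orientation'],s['grip_width'],s['wrist_force'])
c=cam('wrist','w9.png')['color'];b=cam('scene','s9.png')['color'];d=cam('side','d9.png')['color']
cv2.imwrite('pics/z9.png',np.hstack([c,np.vstack([cv2.resize(b[140:220,305:385],(192,192)),cv2.resize(d[120:180,195:255],(192,192))])])[:,:,::-1])
```

```text
[ 0.63396068 -0.20926931  0.13919372] [ 1.79990746e+02 -1.27085217e-02  1.22995238e+02] 1.0000950544076626 [-0.00607253  0.51786705  0.46291563]
```

View pics/z9.png

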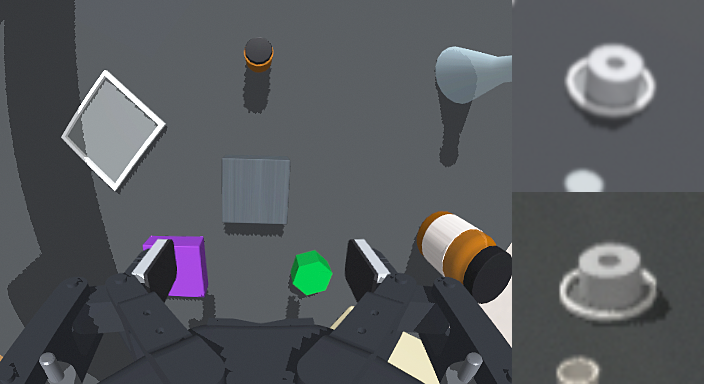

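Run:
```python
from h import *
c=ctrl.camera('wrist')
P=np.array([onz(c,*p,.026,True)[:2] for p in((222,157),(290,158.5),(288.5,224),(222,223))])
e=np.roll(P,-1,0)-P;print(P.mean(0),np.hypot(*e.T),np.degrees(np.arctan2(e[:,1],e[:,0]))%90)
Q=np.array([onz(c,*p,.008,True)[:2] for p in((107,70),(166,124),(116,190),(62,136))])
e=np.roll(Q,-1,0)-Q;print(Q.mean(0),np.hypot(*e.T),np.degrees(np.arctan2(e[:,1],e[:,0]))%90)
d=P.mean(0)-ctrl.get_state()['position'][:2];a=np.radians(123);print(d@[np.cos(a),np.sin(a)],d@[np.sin(a),-np.cos(a)])
```

```text
[ 0.63066192 -0.2119856 ] [0.0590099  0.06042889 0.06117199 0.06093969] [31.68248496 33.1893391  32.17799207 31.14587533]
[ 0.47598881 -0.24217568] [0.08614318 0.08751041 0.08804318 0.08741208] [79.89127156 79.88354114 79.81367877 78.63809785]
-9.547266312234756e-05 -0.003980090942532492
```

>>> arm_command:
  motion:
    - [0, -0.004, 0.03, 0]
    - [0, 0, 0.035, 0]
    - [0, 0, 0.03, 0]
    - [0, 0, 0.02, 0]
    - [0, 0, 0.01, 0]

```text
clock: 22.28
position: [0.628, -0.2113, 0.0102]
orientation: [-179.8, -0.3, 123.0]
wrist_force: [-1.0, -0.6, -0.2]
grip_width: 0.999
grip_force: 0.0
```

>>> arm_command:
  motion:
    - [0, 0, 0.006, 0]
    - [0, 0, 0.003, 0]
    - [0, 0, 0, 0]
    - [0, 0, 0, 0]
    - [0, 0, 0, 0]

```text
clock: 22.7
position: [0.6317, -0.2135, 0.0071]
orientation: [179.9, 0.1, 123.0]
wrist_force: [0.6, 0.5, -0.6]
grip_width: 1.0
grip_force: 0.0
```

>>> arm_command:
  motion:
    - [0, 0, 0.003, 0]
    - [0, 0, 0, 0]
    - [0, 0, 0, 0]

```text
clock: 22.95
position: [0.6304, -0.213, 0.0024]
orientation: [180.0, 0.0, 123.0]
wrist_force: [-0.4, -0.1, 0.2]
grip_width: 1.001
grip_force: 0.0
```

>>> arm_command:
  motion:
    - [0, 0, 0, 0]
    - [0, 0, 0, 0]
    - [0, 0, 0, 0]
    - [0, 0, 0, 0]
    - [0, 0, 0, 0]
  claw: -1

```text
clock: 23.37
position: [0.6308, -0.2131, 0.0028]
orientation: [180.0, 0.0, 123.0]
wrist_force: [0.6, 1.4, 4.4]
grip_width: 0.684
grip_force: 67.5
```

>>> arm_command:
  motion:
    - [0, 0, -0.01, 0]
    - [0, 0, -0.015, 0]
    - [0, 0, -0.02, 0]
    - [0, 0, -0.01, 0]
    - [0, 0, 0, 0]

```text
clock: 23.78
position: [0.6325, -0.2139, 0.061]
orientation: [179.8, 0.3, 123.0]
wrist_force: [1.8, -0.2, -5.5]
grip_width: 0.689
grip_force: 66.6
```

>>> arm_command:
  motion:
    - [0, 0, 0, 0.11]
    - [0, 0, 0, 0.12]
    - [0, 0, 0, 0.12]
    - [0, 0, 0, 0.12]
    - [0, 0, 0, 0.12]

```text
clock: 24.2
position: [0.6295, -0.2125, 0.056]
orientation: [-179.9, -0.0, 88.9]
wrist_force: [1.1, 1.1, -6.8]
grip_width: 0.692
grip_force: 66.4
```

>>> arm_command:
  motion:
    - [0, 0, 0, 0.11]
    - [0, 0, 0, 0.05]
    - [0, 0, 0, 0]
    - [0, 0, 0, 0]

```text
clock: 24.53
position: [0.6297, -0.2126, 0.0563]
orientation: [-179.9, -0.0, 80.1]
wrist_force: [-0.7, 0.8, -6.3]
grip_width: 0.686
grip_force: 66.4
```

>>> arm_command:
  motion:
    - [-0.009, -0.025, 0, 0]
    - [-0.013, -0.034, 0, 0]
    - [-0.013, -0.034, 0, 0]
    - [-0.013, -0.034, 0, 0]
    - [-0.007, -0.02, 0, 0]

```text
clock: 24.95
position: [0.4721, -0.2413, 0.0561]
orientation: [-179.8, -0.0, 80.1]
wrist_force: [-0.1, 0.3, -8.0]
grip_width: 0.687
grip_force: 67.4
```

>>> arm_command:
  motion:
    - [0, 0, 0, 0]
    - [0, 0, 0, 0]
    - [0, 0, 0, 0]

```text
clock: 25.2
position: [0.4767, -0.242, 0.0577]
orientation: [179.9, 0.0, 80.1]
wrist_force: [0.6, 1.3, -6.3]
grip_width: 0.685
grip_force: 67.5
```

Run:
```python
from h import *
s=ctrl.get_state();print(s['position'],s['orientation'],s['grip_width'],s['wrist_force'])
cam('scene','s10.png');cam('side','d10.png')
a=cv2.imread('pics/s10.png')[180:300,80:240];b=cv2.imread('pics/d10.png')[220:340,180:340]
cv2.imwrite('pics/z10.png',np.hstack([cv2.resize(x,(400,300)) for x in(a,b)]))
```

```text
[ 0.47667099 -0.2420246   0.05769781] [1.79912679e+02 2.36528425e-02 8.00606716e+01] 0.6854029740882028 [ 0.58550065  1.29476034 -6.27480031]
```

View pics/z10.png

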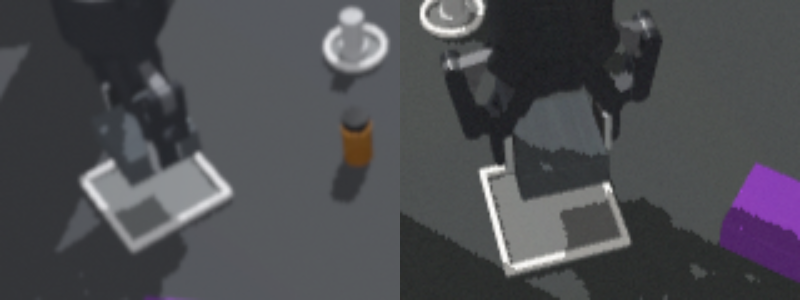

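>>> arm_command:
  motion:
    - [0, -0.0015, 0.012, 0]
    - [0, 0, 0.013, 0]
    - [0, 0, 0.01, 0]
    - [0, 0, 0.005, 0]
    - [0, 0, 0, 0]

```text
clock: 25.72
position: [0.4734, -0.2402, 0.0149]
orientation: [-179.8, -0.1, 80.1]
wrist_force: [-0.5, -0.4, -7.4]
grip_width: 0.687
grip_force: 67.4
```

>>> arm_command:
  motion:
    - [0, 0, 0.003, 0]
    - [0, 0, 0.002, 0]
    - [0, 0, 0, 0]
    - [0, 0, 0, 0]

```text
clock: 26.05
position: [0.4749, -0.2416, 0.0126]
orientation: [180.0, 0.0, 80.0]
wrist_force: [-0.6, -0.3, -7.2]
grip_width: 0.686
grip_force: 67.5
```

>>> arm_command:
  motion:
    - [0, 0, 0.002, 0]
    - [0, 0, 0.001, 0]
    - [0, 0, 0, 0]
    - [0, 0, 0, 0]

```text
clock: 26.38
position: [0.4746, -0.2414, 0.0092]
orientation: [-180.0, -0.0, 80.0]
wrist_force: [0.6, -0.7, -6.4]
grip_width: 0.686
grip_force: 67.5
```

>>> arm_command:
  motion:
    - [0, 0, 0.001, 0]
    - [0, 0, 0.001, 0]
    - [0, 0, 0, 0]
    - [0, 0, 0, 0]

```text
clock: 26.72
position: [0.4745, -0.2413, 0.0071]
orientation: [-180.0, -0.0, 80.0]
wrist_force: [0.1, -0.7, -6.3]
grip_width: 0.689
grip_force: 67.5
```

>>> arm_command:
  motion:
    - [0, 0, 0.001, 0]
    - [0, 0, 0, 0]
    - [0, 0, 0, 0]

```text
clock: 26.97
position: [0.4745, -0.2414, 0.0061]
orientation: [-180.0, -0.0, 80.0]
wrist_force: [-0.1, -0.3, -6.4]
grip_width: 0.687
grip_force: 67.5
```

>>> arm_command:
  motion:
    - [0, 0, 0.0007, 0]
    - [0, 0, 0, 0]
    - [0, 0, 0, 0]

```text
clock: 27.22
position: [0.4747, -0.2415, 0.0058]
orientation: [180.0, 0.0, 80.0]
wrist_force: [-1.3, 0.9, -2.9]
grip_width: 0.687
grip_force: 67.9
```

>>> arm_command:
  motion:
    - [0, 0, 0.0005, 0]
    - [0, 0, 0, 0]
    - [0, 0, 0, 0]

```text
clock: 27.47
position: [0.4747, -0.2415, 0.0058]
orientation: [180.0, 0.0, 80.0]
wrist_force: [-4.4, 3.1, 5.9]
grip_width: 0.689
grip_force: 68.9
```

>>> arm_command:
  motion:
    - [0, 0, 0, 0]
    - [0, 0, 0, 0]
    - [0, 0, 0, 0]
    - [0, 0, 0, 0]
    - [0, 0, 0, 0]
  claw: 1

```text
clock: 27.88
position: [0.4749, -0.2416, 0.0052]
orientation: [180.0, 0.0, 80.0]
wrist_force: [-0.1, 1.0, -0.6]
grip_width: 0.999
grip_force: 0.0
```

>>> arm_command:
  motion:
    - [0, 0, -0.02, 0]
    - [0, 0, -0.04, 0]
    - [0, 0, -0.04, 0]
    - [0, 0, -0.04, 0]
    - [0, 0, -0.02, 0]

```text
clock: 28.3
position: [0.4767, -0.2428, 0.1706]
orientation: [179.6, 0.2, 80.0]
wrist_force: [1.0, -0.5, 0.5]
grip_width: 1.0
grip_force: 0.0
```

>>> arm_command:
  motion:
    - [-0.02, 0, -0.03, 0]
    - [-0.03, 0, -0.02, 0]
    - [0, 0, 0, 0]
    - [0, 0, 0, 0]
    - [0, 0, 0, 0]

```text
clock: 28.72
position: [0.4655, -0.2901, 0.2141]
orientation: [-179.9, -0.1, 80.0]
wrist_force: [0.4, 0.4, -0.6]
grip_width: 0.999
grip_force: 0.0
```

Run:
```python
from h import *
s=ctrl.get_state();print(s['position'],s['wrist_force'],s['clock'])
w=cam('wrist')['color'];d=cam('side')['color'][110:350,110:350]
cv2.imwrite('pics/z11.png',np.hstack([cv2.resize(w,(400,300)),cv2.resize(d,(400,400))[50:350]])[:,:,::-1])
```

```text
[ 0.46553703 -0.29013475  0.21409117] [ 0.36072533  0.35358449 -0.57277607] 28.7167
```

View pics/z11.png

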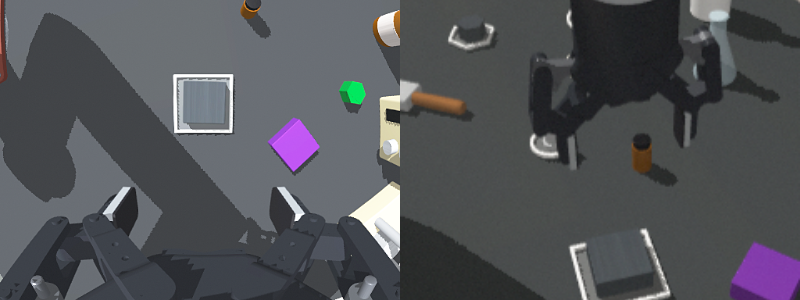

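The base sits square inside its nest, at (204,103) in the wrist view. The vial, flask, purple block and green collar are where they were, so I'm handing in.

```bash
python3 -c "
from bench import ctrl
print(ctrl.job_done())"
```

```text
the job is handed in; nothing more can be done
None
```

I took the die apart and set all four parts upright in their nests; the camera views show each one inside its rim, with the flask and vial undisturbed, and I handed the job in at about 29 s of the 112 s allowed (no verdict was returned).

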